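Hold the filter vessel's bayonet lid at the vent mark

TASK

The lid of the filter vessel is still gripped in the little clamp where its seal was changed: slide the clamp's jaw well open, lift the lid out, lower it fully into the vessel with its two lugs through the two gaps, and only then turn it clockwise, against the spring, until the vessel's pointer stands at the middle mark, half-way to the lock click. Finish while you are still gripping the lid and holding it steadily there at the vent position: do not let go, and never turn it on to the lock click. Leave the jaw open, and leave the other things on the worktop where they are.

Things in the scene. Friction and masses are not known exactly. Their poses are not given: they have to be found in the camera images.
- jaw_fin (a point): Centre of the dark steel fin on the clamp's sliding jaw: 30 mm long (its x), 12 mm thick (y), 44 mm tall (z, up), so its top is 22 mm above this point and the jaw's top 22 mm below. Pinch it from above across its thickness (along y) and draw it along its own -x to open the jaw. With the jaw shut, the lid's axis lies 60 mm from here along the fin's +x.
- jaw (a joint): Opening of the sliding jaw, m: 0 shut to 0.045 fully open, along the fin's own -x; about 3 N of friction, stays where left. Shut, its lip overhangs the lid's flange by about 10 mm and keeps the lid in. Well open is 20 mm or more (30 to 40 is comfortable).
- lid_grip (a point): Centre of the black grip bar on the loose aluminium bayonet lid (0.18 to 0.34 kg). Bar 46 mm long (its x), 14 mm thick (y), 44 mm tall (z, up); pinch it from above across y. 22 mm below this point: top of the flange (diameter 72 mm, 8 mm thick); 30 mm below: the flange's underside. In the clamp the bar lies within 12 degrees of the fin's x.
- lid_foot (a point): Centre of the underside of the lid's plug, 52 mm below lid_grip, same axes. The plug, diameter 48 mm (bevelled to 41 at its foot), reaches 22 mm below the flange. Two lugs, 9 mm wide and 8 mm tall, stand out at its foot along +x and -x to 32 mm from the axis: in line with the bar, and half a turn makes no difference. In the clamp the lid stands upright on this foot.
- mouth (a point): Centre of the top of the fixed steel filter vessel's collar, 90 mm above the worktop; z up, x towards the middle mark. Collar diameter 90 mm, opening 52 mm, its lip 11 mm thick and cut by two gaps, 14 mm wide, 35 mm from the axis, along +x and -x. Fully in, the lid's flange rests on the collar and lid_grip is 30 mm above this point on the same axis.
- mid_mark (a point): The wide black middle mark on top of the collar, 41 mm from the mouth's centre along its +x: the vent position. The thin steel pointer starts 0.55 rad anticlockwise of it (seen from above), beside a single thin mark; a double thin mark 0.55 rad clockwise of it is the lock. The pointer stands 54 mm out from the axis, 5 mm above the collar.
- ring (a joint): Turn of the vessel's sprung pointer ring, rad, clockwise from above: 0 at rest, 0.55 at the middle mark, lock click from 0.92. The lid, put in with its bar along the mouth's x, turns only clockwise: about 0.15 rad (0.1 to 0.25) freely, then its lugs push the ring along, against 0.03 N m at first, 0.11 at the middle mark. Let go, it springs back most of the way.
- bottle_a: Bystander: clear sample bottle, diameter 54 mm, 120 mm tall; origin under its centre.
- bottle_b: Bystander: amber glass jar, diameter 60 mm, 100 mm tall; origin under its centre.
- vial: Bystander: small glass vial, diameter 28 mm, 55 mm tall, between clamp and vessel; origin under its centre.
- cup: Bystander: white cup, diameter 64 mm, 70 mm tall, in front of the robot; origin under its centre.
- seal: Bystander: old black rubber seal ring, diameter 60 mm, 4 mm thick, lying flat; origin under its centre.
- rack: Bystander: white tube rack 70 x 200 mm, tubes to 91 mm height; origin under its centre.
- pens: Bystander: small cardboard pen box 70 x 70 mm, pens to 130 mm height; origin under its centre.
Things that resemble listed ones, but are neither listed nor needed, are in the scene too. What is meant by the part that bears mouth is not blue or purple, and is the larger of those in its own colour.

How it is judged (in metres and radians):
On the way, in this order (a step that is already met when the one before it is completed fails the run):
1. the clamp's jaw has been drawn open (value of joint jaw above 0.018 m), for 0.1 s.
2. the lid has been lifted out of the clamp (height (world z) of lid_grip above 0.11 m and contact force between the fingers and lid above 1 N), for 0.1 s.
3. the lid is fully down in the vessel, lugs in the gaps, not yet turned (horizontal distance between lid_grip and mouth below 0.005 m and z of lid_grip in the frame of mouth between 0.026 and 0.0345 m and angle between lid_grip's own z axis and vertical below 0.08 rad and angle between the x axis of lid_grip and the x axis of mouth, either way round below 0.3 rad and value of joint ring below 0.12 rad), for 0.1 s.
At the end, for the whole second after the job is handed in: Lid fully in the vessel (within 5 mm of its axis, flange down within 4.5 mm, upright within 0.08 rad), turned so that the pointer ring rests at 0.40 to 0.70 rad, fingers still gripping it (over 2 N); jaw still 15 mm open; no bystander moved over 30 mm (horizontal distance between lid_grip and mouth below 0.005 m and z of lid_grip in the frame of mouth between 0.026 and 0.0345 m and angle between lid_grip's own z axis and vertical below 0.08 rad and value of joint ring between 0.4 and 0.7 rad and angle between the x axis of lid_grip and the x axis of mouth, either way round between 0.42 and 1 rad and velocity of joint ring between -0.1 and 0.1 rad/s and contact force between the fingers and lid above 2 N and value of joint jaw above 0.015 m and distance of each of bottle_a, bottle_b, vial, cup, seal, rack, pens from where it was at the start of the episode below 0.03 m); the arm keeps its last pose, push and grip.
It fails at once if the lid was turned on to the lock click (value of joint ring above 0.92 rad).
It fails at once if a bystander was pushed away or knocked over (distance of any of bottle_a, bottle_b, vial, cup, seal, rack, pens from where it was at the start of the episode above 0.03 m or angle between any of bottle_a, bottle_b, vial, cup, seal, rack, pens's own z axis and vertical above 0.5 rad).
It fails at once if the lid was dropped or tipped over (angle between lid_grip's own z axis and vertical above 0.7 rad).
It also fails if it takes over 54 s, if anything falls off the work surface, if the arm or the gripper's body presses on something with over 40 N, if the wrist force passes 120 N, or if a joint passes its speed limit or range.

ROBOT

A 6-joint arm with a two-finger parallel gripper is mounted at the origin on the work surface. World frame = base frame: x ahead of the robot, y to its left, z up, the work surface at z = 0. Lengths are in mm, angles in degrees, forces in N, time in s.
With the tool pointing down it reaches from about 400 to 825 mm from the base axis. Payload 7 kg.
Tool frame: the origin (TCP) lies at the very end of the fingers, on their centre line; the grasp point (between the pads) lies 19 mm behind it; z points along the fingers, y is the direction in which the jaws open and shut (so a half turn about z gives the same grasp; the last joint's range is limited). The gripper opens to 85 mm and grips with 20 to 120 N. Pads are 22 mm wide; open, the fingers measure 114 mm over their backs; the gripper's body (76 mm by 85 mm) begins 54 mm behind the grasp point. The pads swing forward as they close: fully open they stand 13 mm farther back than shut.
Start: joints at [-57.634, 20.546, 0.682, 0, -70.136, -16.507], TCP at [184.437, -649.291, 231.302] pointing down, gripper open.
Joint ranges: [-176.03, 176.03], [-82.01, 121.73], [-58.28, 71.71], [-173.87, 95.51], [-174.79, -0.11], [-173.66, 173.66]. Speed limits (degrees/s): [136.94, 136.94, 172.46, 180, 180, 180].

INTERFACE

Orientations are given as [roll, pitch, yaw] about the fixed x, y, z axes, in that order (R = Rz(yaw) Ry(pitch) Rx(roll)).
In Python, from station import ctrl gives the robot as it stands. Calls block until the motion is done:
- ctrl.goto(position, orientation): joint-space move of the TCP to a pose.
- ctrl.movel(position, rot=None, rate=150): straight line of the TCP; rot=None keeps the orientation; rate is the mean speed in mm/s.
- ctrl.movej(angles): joint-space move.
- ctrl.move_gripper(opening): opening from 0.0 (shut) to 1.0 (fully open); the grip force is fixed at half the most; returns when the fingers have stopped.
- ctrl.sleep(seconds).
- ctrl.inverse_kinematics(position, orientation): joint angles nearest the present ones, or None.
- ctrl.read_state(): the state.
- ctrl.get_image(name): name is "side" or "top" or "wrist"; returns a dict with "image" (384x512x3 uint8, blue, green, red), "depth" (384x512 float32, mm along the optical axis (not along the pixel's ray), 0 where there is no reading), "K" (3x3 intrinsics, pixels), "rvec" (rotation vector, rad) and "tvec" (3), from world to camera coordinates, as OpenCV has them. Camera axes: x right, y down, z forward; pixel columns grow to the right and rows downward; lengths in mm; the calibration is good to about 2 mm. A picture is of the moment at which its call begins.
A pose or a line that the arm cannot do raises ctrl.IKError and nothing moves.
- ctrl.hand_in(): hands the job in, once; it reports no verdict.
The state is a dict: "time": time; "joints": joint angles; "joint_velocities": joint speeds; "joint_torque": joint torques, N m; "eef_pos": TCP position; "eef_rot": TCP orientation; "ft_force": force on the tool from outside, world axes, zero at the start; "torque": the same for the moment, N m; "grip_width": opening from 0.0 (shut) to 1.0 (fully open).
Only numpy, scipy, OpenCV 4.12 (cv2) and the standard library are available. Lean on these libraries where they do the work, as an engineer would, in place of code of your own. Each camera call takes 0.05 s, during which the arm holds its last target.

## Working session

There is one attempt and no reset: what is moved stays moved. The work goes in short steps, each a Python script; the robot and the scene stay as the last script left them, time stands still between calls to the robot, and variables do not carry over. Pictures are saved under pics/ and viewed, and the job is handed in when it is done.

```bash
ls; mkdir -p pics
cat > h.py <<'E'
import numpy as np, cv2
from station import ctrl
def cam(n):
    d=ctrl.get_image(n); R,_=cv2.Rodrigues(np.array(d["rvec"],float)); d["R"]=R; d["t"]=np.array(d["tvec"],float).ravel(); d["K"]=np.array(d["K"],float); return d
def ray(d,uv):
    c=-d["R"].T@d["t"]; v=d["R"].T@(np.linalg.inv(d["K"])@np.array([uv[0],uv[1],1.0])); return c,v
def onz(d,uv,z):
    c,v=ray(d,uv); return c+v*(z-c[2])/v[2]
def proj(d,p):
    q=d["K"]@(d["R"]@np.array(p,float)+d["t"]); return q[:2]/q[2]
def dep(d,uv):
    u,v=int(round(uv[0])),int(round(uv[1])); z=d["depth"][v,u]
    p=np.linalg.inv(d["K"])@np.array([uv[0],uv[1],1.0])*z
    return d["R"].T@(p-d["t"])
def cloud(d):
    H,W=d["depth"].shape; u,v=np.meshgrid(np.arange(W),np.arange(H)); z=d["depth"]
    p=np.stack([(u-d["K"][0,2])/d["K"][0,0]*z,(v-d["K"][1,2])/d["K"][1,1]*z,z],-1)
    w=(p-d["t"])@d["R"]; w[z<=0]=np.nan; return w
def crop(d,x0,y0,x1,y1,s,name):
    cv2.imwrite(name,cv2.resize(d["image"][y0:y1,x0:x1],None,fx=s,fy=s,interpolation=cv2.INTER_CUBIC))
E
python3 - <<'E'
from h import *
import pickle
for n in ["side","top","wrist"]:
    d=cam(n); cv2.imwrite(f"pics/{n}0.png",d["image"]); pickle.dump(d,open(f"{n}0.pkl","wb"))
    print(n,-d["R"].T@d["t"],d["R"][2],d["K"][0,0])
print(ctrl.read_state())
E
```

```text
pics
side [-203.2069876   666.66090015 1016.26393552] [ 0.53220574 -0.49331715 -0.68803724] 488.7011196307406
top [ 395.50529533   20.86074632 1540.58239015] [ 0.08275359 -0.01720556 -0.9964215 ] 434.33448979993693
wrist [ 114.45674124 -668.0172557   373.15990569] [ 0.27336681  0.07981155 -0.95859308] 345.74151781742256
{'time': 0.15, 'joints': array([-5.76331828e+01,  2.05823389e+01,  6.47025397e-01, -1.24625685e-02,
       -7.01360658e+01, -1.65062166e+01]), 'joint_velocities': array([-0.02596593, -0.12699496,  0.11295734,  0.08950105, -0.12981412,
        0.04225137]), 'joint_torque': array([ 1.15929273e-03, -5.83876812e+01,  2.93652052e+01,  6.94042459e+00,
       -4.25495920e-03, -2.15437387e-05]), 'eef_pos': array([ 184.33824608, -648.97863103,  230.59111189]), 'eef_rot': array([ 1.79928233e+02, -9.04739853e-03, -1.64143636e+02]), 'ft_force': array([ 0.53145941, -0.51714815, -0.74024645]), 'torque': array([-0.02498602, -0.03512685,  0.03317199]), 'grip_width': 0.9985311319801161}
```

View pics/side0.png

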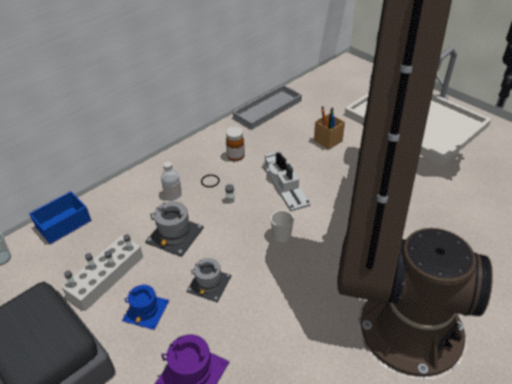

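View pics/top0.png

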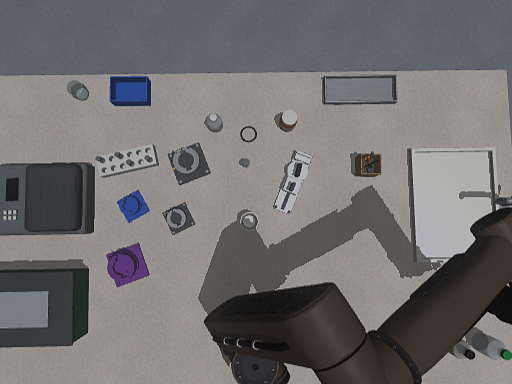

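View pics/wrist0.png

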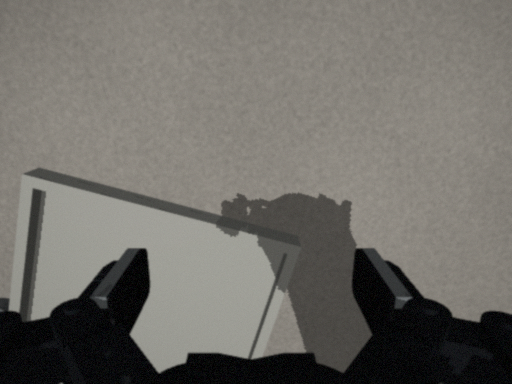

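Vessel candidates in the top view are grey at (189,162), a smaller grey at (178,218), blue at (132,206) and purple at (126,264). The larger grey one at (189,162) fits, since the vessel is not blue or purple and is the larger of its colour. The clamp is at (292,180). Next I'll check enlarged crops.

Run:
```python
from h import *
import pickle
t=pickle.load(open("top0.pkl","rb")); s=pickle.load(open("side0.pkl","rb"))
crop(t,150,130,330,260,4.4,"pics/c1.png"); crop(s,140,140,320,260,4.4,"pics/c2.png")
for n,uv in dict(vessel=(189,162),small=(178,218),clamp=(292,180)).items(): print(n,dep(t,uv), onz(t,uv,90))
```

```text
vessel [617.16588407 207.53730112  63.7696525 ] [613.22886882 204.22165332  90.        ]
small [426.88700759 248.5982518   45.9031269 ] [425.96116657 241.87941109  90.        ]
clamp [ 550.14451386 -144.69691723   56.89480063] [ 546.69408252 -141.00286499   90.        ]
```

View pics/c1.png

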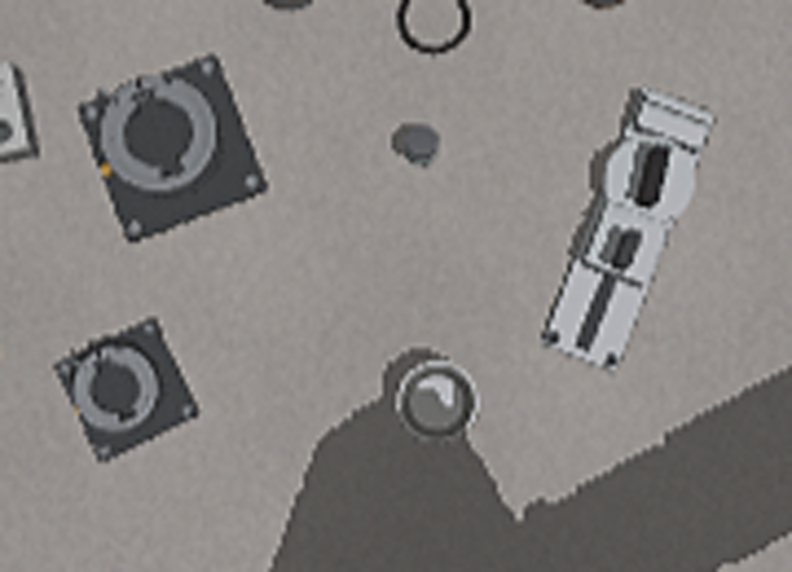

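View pics/c2.png

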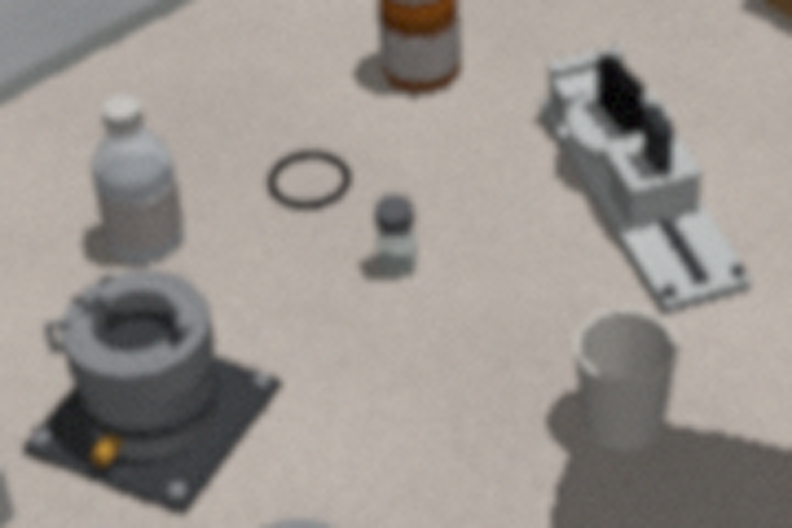

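The crop confirms the larger grey vessel (collar centre at crop (160,133), gaps up-left and down-right). In the clamp, the lid's bar is at crop (652,175) and the fin at (625,248). Next I'll measure with depth.

Run:
```python
from h import *
import pickle
for n,box in (("top",(265,145,325,220)),("side",(255,145,315,215))):
    d=pickle.load(open(n+"0.pkl","rb")); w=cloud(d); x0,y0,x1,y1=box
    g=d["image"].max(2)[y0:y1,x0:x1]; W=w[y0:y1,x0:x1]
    m=((g<75)&(W[...,2]>45)).astype(np.uint8)
    k,lab,st,ce=cv2.connectedComponentsWithStats(m,connectivity=8)
    for i in range(1,k):
        if st[i,4]<8: continue
        P=W[lab==i]; print(n,st[i],ce[i]+[x0,y0],P.mean(0).round(1),P.min(0).round(1),P.max(0).round(1))
        top=P[P[:,2]>np.percentile(P[:,2],60)]
        (cx,cy),(a,b),an=cv2.minAreaRect(P[:,:2].astype(np.float32)); print("  rect",cx,cy,a,b,an, "top z",np.median(top[:,2]))
    zz=W[...,2]; print(np.histogram(zz[np.isfinite(zz)],bins=np.arange(0,140,8)))
# vessel
d=pickle.load(open("top0.pkl","rb")); w=cloud(d)[135:195,160:215]
m=(w[...,2]>80); P=w[m]; print(len(P),P.mean(0),np.median(P[:,2]),(P.min(0)+P.max(0))/2,P.max(0)-P.min(0))
```

```text
top [30 18  7 14 66] [297.89393939 169.57575758] [ 582.9 -163.    80.5] [ 562.9 -173.9   45.3] [ 605.7 -153.4   92.1]
  rect 583.9913330078125 -164.25494384765625 13.899471282958984 43.69956588745117 75.75411224365234 top z 88.14218710971394
top [24 38  6  8 35] [291.62857143 186.51428571] [ 524.9 -139.3   88.4] [ 512.6 -147.    53.3] [ 539.2 -131.4  102.5]
  rect 525.298583984375 -140.53628540039062 11.872640609741211 25.9892635345459 70.14593505859375 top z 96.13990514618223
(array([1621,  382,   62,   13,  100,  283,  181,   21,    5,    9,   36,
         39,   11,    0,    0,    0,    0]), array([  0,   8,  16,  24,  32,  40,  48,  56,  64,  72,  80,  88,  96,
       104, 112, 120, 128, 136]))
side [ 21   8  16  26 196] [283.35204082 164.98469388] [ 558.4 -146.6   72.6] [ 510.7 -165.6   45.5] [ 603.5 -124.8   96.3]
  rect 556.019775390625 -148.72586059570312 16.726497650146484 98.01155090332031 70.3714370727539 top z 85.0702101583982
(array([772, 443,  56,  51, 144, 183, 164,  69,  88,  37,  63,  31,   2,
         0,   0,   0,   0]), array([  0,   8,  16,  24,  32,  40,  48,  56,  64,  72,  80,  88,  96,
       104, 112, 120, 128, 136]))
355 [621.655748   215.58746452  89.26021791] 89.07307407543504 [621.60788567 214.85589034  90.06632982] [89.04583874 87.34475821 19.23243817]
```

Run:
```python
from h import *
for nm,p,ys in (("fin",[525,-140,230],[-21,159]),("lid",[584,-164,230],[-15,165]),("ves",[621,215,230],[18,-162]),("vesend",[621,215,140],[-24,156])):
    for y in ys:
        j=ctrl.inverse_kinematics(p,[180,0,y]); print(nm,y,None if j is None else np.round(j,1))
```

```text
fin -21 [  5.7   8.2 -16.1   0.  -65.7  63.3]
fin 159 [   5.7    8.2  -16.1   -0.   -65.7 -116.7]
lid -15 [  2.7  14.2  -8.5   0.  -67.3  72.3]
lid 165 [   2.7   14.2   -8.5   -0.   -67.3 -107.7]
ves 18 [ 36.1  18.9  -1.9   0.  -69.2  71.9]
ves -162 [  36.1   18.9   -1.9   -0.   -69.2 -108.1]
vesend -24 [ 36.1  22.7  -8.5   0.  -58.8  29.9]
vesend 156 [  36.1   22.7   -8.5   -0.   -58.8 -150.1]
```

Run:
```python
from h import *
import pickle
ctrl.goto([540,-146,240],[180,0,-21])
d=cam("wrist"); pickle.dump(d,open("w1.pkl","wb")); cv2.imwrite("pics/w1.png",d["image"])
s=ctrl.read_state(); print(s["time"],s["eef_pos"],s["eef_rot"],np.round(s["joints"],1))
```

```text
2.4083 [ 539.87149891 -146.6712456   239.9346292 ] [ 1.79992579e+02  6.56841620e-03 -2.10856079e+01] [  4.9   9.4 -13.4   0.  -67.3  64.1]
```

View pics/w1.png

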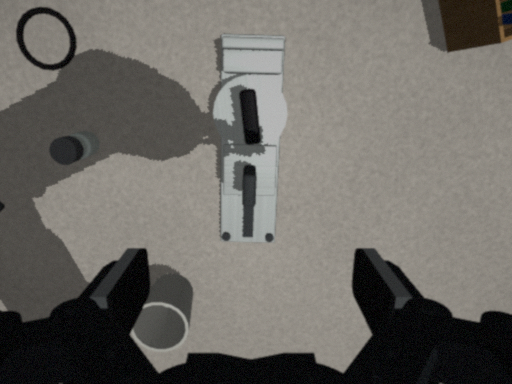

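Run:
```python
from h import *
import pickle
d=pickle.load(open("w1.pkl","rb")); print("cam",-d["R"].T@d["t"],d["R"])
crop(d,195,20,315,250,2.6,"pics/w1c.png")
w=cloud(d); x0,y0,x1,y1=200,75,300,250
g=d["image"].max(2)[y0:y1,x0:x1]; W=w[y0:y1,x0:x1]
m=((g<70)&(W[...,2]>40)).astype(np.uint8)
k,lab,st,ce=cv2.connectedComponentsWithStats(m,connectivity=8)
for i in range(1,k):
    if st[i,4]<20: continue
    P=W[lab==i]; z=np.median(np.sort(P[:,2])[-len(P)//3:]); T=P[abs(P[:,2]-z)<4]
    (c,s,a)=cv2.minAreaRect(T[:,:2].astype(np.float32)); 
    q=T[:,:2]-T[:,:2].mean(0); e=np.linalg.svd(q,full_matrices=False)[2][0]
    print(st[i],ce[i]+[x0,y0],"topz",z,"mean",T.mean(0),"rect",c,s,a,"dir",np.degrees(np.arctan2(e[1],e[0])))
for u,v in ((250,95),(251,130),(249,170),(249,195),(225,110),(262,160),(265,160),(230,180),(230,230),(270,220)): print((u,v),dep(d,(u,v)).round(1),d["image"][v,u])
```

```text
cam [ 607.45169183 -171.77962734  382.64585783] [[-3.59927600e-01 -9.32980154e-01 -3.94332458e-04]
 [-8.94109069e-01  3.44811017e-01  2.85787219e-01]
 [-2.66497833e-01  1.03215284e-01 -9.58293019e-01]]
[ 39  14  22  56 886] [249.25846501 116.82054176] topz 86.60804147731236 mean [ 584.94611834 -161.91016402   85.71953642] rect (584.5109252929688, -161.85157775878906) (13.941137313842773, 45.77574920654297) 75.67911529541016 dir 165.9072031208935
[ 42  90  14  42 504] [248.44047619 185.52380952] topz 95.30896826799093 mean [ 527.74967154 -139.02203192   94.5983314 ] rect (527.0014038085938, -138.36000061035156) (11.121338844299316, 29.347232818603516) 66.71442413330078 dir 157.4395041430891
(250, 95) [ 601.3 -168.8   86.1] [28 25 26]
(251, 130) [ 574.3 -159.2   87. ] [22 19 14]
(249, 170) [ 540.  -144.1   76.3] [21 18 17]
(249, 195) [ 523.2 -137.7   94.6] [58 57 54]
(225, 110) [ 596.  -140.8   41.4] [175 178 173]
(262, 160) [ 539.4 -157.3   51.7] [181 183 177]
(265, 160) [ 538.1 -160.    50.6] [183 182 180]
(230, 180) [ 531.9 -120.6   51.5] [166 166 164]
(230, 230) [468.  -92.4  13.9] [164 165 160]
(270, 220) [ 462.2 -139.5   12. ] [169 173 167]
```

View pics/w1c.png

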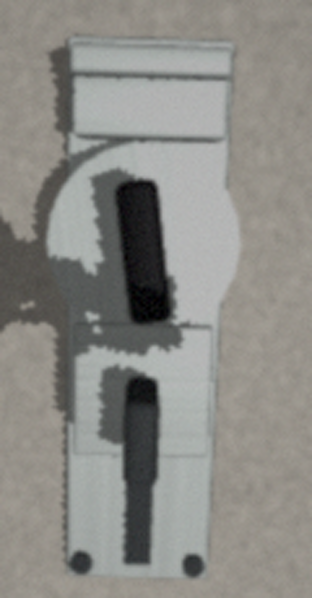

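The wrist view shows the fin top at (248,186) and the lid bar at (249,117). Their heights are 95 and 87 mm, both 44 mm above the jaw and flange tops. The fin-to-lid distance is 62 mm against the expected 60, and the bar is 8° off the fin. These agree, so I'll open the jaw.

Run:
```python
from h import *
import pickle
f=np.array([527.0,-138.6]); a=np.radians(-22.2); u=np.array([np.cos(a),np.sin(a)])
R=[180,0,-22.2]
ctrl.goto([*f,125],R); ctrl.movel([*f,64],rate=100)
s=ctrl.read_state(); print(s["ft_force"],s["eef_pos"])
ctrl.move_gripper(0.0)
s=ctrl.read_state(); print("grip",s["grip_width"],s["ft_force"])
e=f-u*36
ctrl.movel([*e,64],rate=70)
s=ctrl.read_state(); print("drawn",s["grip_width"],s["ft_force"],s["eef_pos"],s["time"])
ctrl.move_gripper(0.6)
ctrl.movel([*e,130],rate=150)
s=ctrl.read_state(); print(s["time"],s["grip_width"])
q=np.array([584.6,-161.9])
ctrl.goto([*q,190],[180,0,-14.5])
d=cam("wrist"); pickle.dump(d,open("w2.pkl","wb")); cv2.imwrite("pics/w2.png",d["image"])
print(ctrl.read_state()["time"])
```

```text
[-0.08148546 -0.40181905  0.58431192] [ 527.7278032  -138.63821685   64.7998834 ]
grip 0.13117600184243927 [-2.60881401 -6.59025755  3.16611883]
drawn 0.1317820827230739 [-3.58333676 -3.47348132  6.71966912] [ 492.57920361 -125.53729291   64.29416779] 5.0333
6.0917 0.6008136922726489
6.675
```

View pics/w2.png

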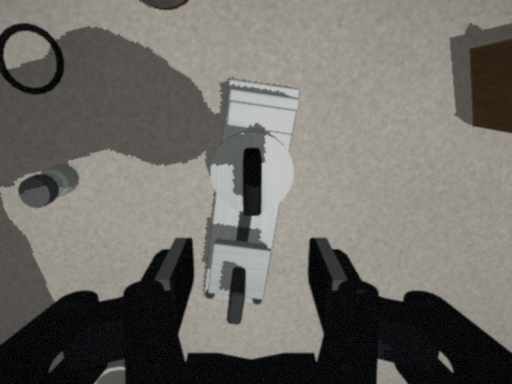

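The jaw is now drawn back about 35 mm (fin at (238,295), clear of the flange), and the bar is at (252,181), aligned with the tool. I'll refine the bar's position, and look at the vessel before taking the lid.

```bash
cat >> h.py <<'E'
def bar(d,box,zmin,thr=70,off=4):
    w=cloud(d); x0,y0,x1,y1=box
    g=d["image"].max(2)[y0:y1,x0:x1]; W=w[y0:y1,x0:x1]
    m=((g<thr)&(W[...,2]>zmin)).astype(np.uint8)
    k,lab,st,ce=cv2.connectedComponentsWithStats(m,connectivity=8)
    i=1+np.argmax(st[1:,4]); P=W[lab==i]; z=np.median(np.sort(P[:,2])[-len(P)//3:]); T=P[abs(P[:,2]-z)<off]
    (c,s,a)=cv2.minAreaRect(T[:,:2].astype(np.float32)); q=T[:,:2]-T[:,:2].mean(0); e=np.linalg.svd(q,full_matrices=False)[2][0]
    return np.array(c),z,s,a,np.degrees(np.arctan2(e[1],e[0])),T.mean(0)
E
python3 - <<'E'
from h import *
import pickle
d=pickle.load(open("w2.pkl","rb"))
print(bar(d,(225,130,280,225),60))
for u,v in ((225,190),(280,190),(245,260),(232,292)): print(dep(d,(u,v)))
w=cloud(d)[100:260,190:310]; z=w[...,2]; m=(abs(z-42)<3); P=w[m]; print("flange",len(P),np.median(P[:,2]))
print(cv2.minEnclosingCircle(P[:,:2].astype(np.float32)))
E
```

```text
(array([ 584.94219971, -162.15597534]), np.float64(86.52063503128292), (13.086851119995117, 45.40165328979492), 74.8800048828125, np.float64(165.4684987225712), array([ 586.10515192, -162.35019844,   85.80868473]))
[ 575.74038375 -135.84847149   42.42895954]
[ 563.45951502 -182.18722145   41.70809535]
[ 509.93531962 -136.53627886   50.40127039]
[ 506.83291109 -125.75725464   92.08846871]
flange 5758 42.08466071522133
((581.3704223632812, -161.6035919189453), 65.852783203125)
```

Run:
```python
from h import *
import pickle
ctrl.goto([600,207,230],[180,0,18])
ctrl.sleep(0.2)
d=cam("wrist"); pickle.dump(d,open("w3.pkl","wb")); cv2.imwrite("pics/w3.png",d["image"])
print(ctrl.read_state()["time"])
w=cloud(d); ok=abs(w[...,2]-90)<4; ok[:, :]&=(np.hypot(w[...,0]-621,w[...,1]-215)<75)
ys,xs=np.nonzero(ok); print(xs.min(),xs.max(),ys.min(),ys.max(),np.median(w[ok][:,2]))
crop(d,max(xs.min()-15,0),max(ys.min()-15,0),xs.max()+15,ys.max()+15,3.5,"pics/w3c.png")
```

```text
8.3167
190 297 91 199 89.9904119522358
```

View pics/w3.png

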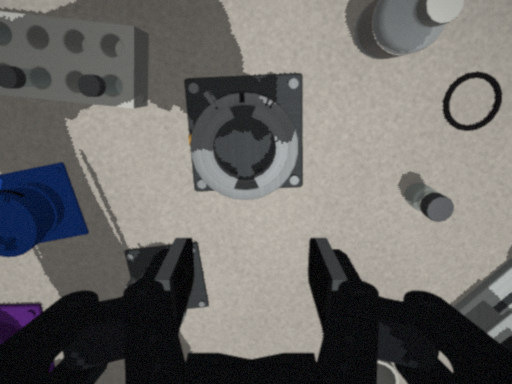

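View pics/w3c.png

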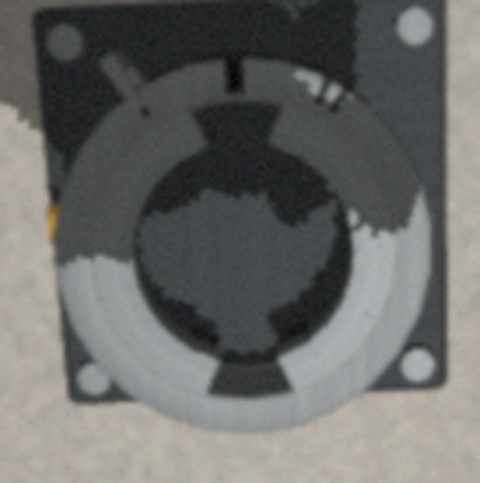

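The view shows the collar centred near (245,146), with the wide middle mark at (242,97), the pointer at upper left (anticlockwise) and the double mark at upper right. I'll now fit its centre and direction.

```bash
cat > ves.py <<'E'
from h import *
import pickle
from scipy.optimize import least_squares
d=pickle.load(open("w3.pkl","rb"))
w=cloud(d); ok=(abs(w[...,2]-90)<5)&(np.hypot(w[...,0]-621,w[...,1]-215)<60)
m=ok.astype(np.uint8)
cs,h=cv2.findContours(m,cv2.RETR_CCOMP,cv2.CHAIN_APPROX_NONE)
cs=sorted(cs,key=len,reverse=True)
c0=np.array([621,215.])
for c in cs[:2]:
    P=np.array([onz(d,p,90)[:2] for p in c[:,0,:]])
    f=least_squares(lambda q:np.hypot(P[:,0]-q[0],P[:,1]-q[1])-q[2],[*c0,40],loss="soft_l1",f_scale=0.7)
    print(len(c),f.x,np.abs(f.fun).mean())
    if len(c)==len(cs[0]): c0=f.x[:2]
# gaps: pixels not at lip height with radius 28..33 
H,W=m.shape
U,V=np.meshgrid(np.arange(W),np.arange(H))
G=np.array([onz(d,(u,v),90)[:2] for u,v in zip(U.ravel(),V.ravel())]).reshape(H,W,2)-c0
r=np.hypot(G[...,0],G[...,1]); an=np.degrees(np.arctan2(G[...,1],G[...,0]))
gray=d["image"].max(2)
for lo,hi in ((29,33),):
    s=(r>lo)&(r<hi)&~ok
    for cen in (20,-160):
        dd=(an-cen+180)%360-180
        q=s&(abs(dd)<40); print("gap",cen,q.sum(),cen+dd[q].mean(),cen+dd[q].min(),cen+dd[q].max())
# marks
s=(r>38)&(r<43.5)&(abs(an-20)<50)
b=np.arange(-30,70,2.5)
print([(float(x),int(np.median(gray[s&(abs(an-x)<1.25)]))) for x in b if (s&(abs(an-x)<1.25)).any()])
dark=s&(gray<35)&(abs(an-20)<15); print("mark",dark.sum(),G[dark].mean(0)+c0,an[dark].mean())
E
python3 ves.py
```

```text
333 [621.38733724 219.68194884  44.19271747] 0.7123404823123345
231 [621.76342453 219.64676323  26.50220653] 2.6955834568989636
gap 20 120 19.69544260130275 -17.02779099423583 37.0991434451947
gap -160 97 -159.58608991965897 -176.02968476975857 -143.46650551963052
[(-30.0, 77), (-27.5, 78), (-25.0, 79), (-22.5, 78), (-20.0, 77), (-17.5, 78), (-15.0, 67), (-12.5, 102), (-10.0, 88), (-7.5, 87), (-5.0, 130), (-2.5, 91), (0.0, 91), (2.5, 81), (5.0, 79), (7.5, 79), (10.0, 79), (12.5, 79), (15.0, 79), (17.5, 50), (20.0, 17), (22.5, 43), (25.0, 76), (27.5, 78), (30.0, 80), (32.5, 79), (35.0, 80), (37.5, 80), (40.0, 80), (42.5, 79), (45.0, 78), (47.5, 77), (50.0, 74), (52.5, 74), (55.0, 77), (57.5, 76), (60.0, 76), (62.5, 76), (65.0, 77), (67.5, 78)]
mark 31 [659.63655265 233.68174143] 20.110483870653905
```

```bash
cat > ves2.py <<'E'
from h import *
import pickle
from scipy.optimize import least_squares
def fitv(d,box=None,c0=(621,217.),show=True,z=90):
    w=cloud(d); ok=(abs(w[...,2]-z)<6)&(np.hypot(w[...,0]-c0[0],w[...,1]-c0[1])<60)
    cs,h=cv2.findContours(ok.astype(np.uint8),cv2.RETR_EXTERNAL,cv2.CHAIN_APPROX_NONE)
    c=max(cs,key=len); P=np.array([onz(d,p,z)[:2] for p in c[:,0,:]])
    f=least_squares(lambda q:np.hypot(P[:,0]-q[0],P[:,1]-q[1])-q[2],[*c0,40],loss="soft_l1",f_scale=0.7)
    return f.x,np.abs(f.fun).mean(),np.median(w[ok][:,2])
if __name__=="__main__":
    for n in ("top0","side0","w3"):
        print(n,fitv(pickle.load(open(n+".pkl","rb"))))
    # colour-based in top
    d=pickle.load(open("top0.pkl","rb")); 
    cam_=-d["R"].T@d["t"]
    # inner-opening dark hole centroid at z=90, mark
    for n in ("top0","side0"):
        d=pickle.load(open(n+".pkl","rb")); p=proj(d,[621.5,219.7,90]); q=proj(d,[621.5,215,90]); print(n,p,q)
        im=d["image"].copy(); big=cv2.resize(im,None,fx=8,fy=8,interpolation=cv2.INTER_CUBIC)
        for c,col in ((np.array([621.5,219.7]),(0,0,255)),(np.array([621.5,215.]),(0,255,0))):
            pts=[proj(d,[c[0]+45*np.cos(t),c[1]+45*np.sin(t),90])*8+3.5 for t in np.linspace(0,6.28,80)]
            cv2.polylines(big,[np.array(pts).astype(np.int32)],True,col,1)
        x,y=int(p[0]*8),int(p[1]*8); cv2.imwrite(f"pics/ov_{n}.png",big[y-250:y+250,x-300:x+300])
E
python3 ves2.py
```

```text
top0 (array([621.61885641, 215.69279086,  42.89148007]), np.float64(1.060811893647023), np.float64(89.30924681183323))
side0 (array([617.66741171, 222.31175701,  44.31210739]), np.float64(1.7338861429990418), np.float64(88.45028159157022))
w3 (array([621.3700175 , 219.65799717,  44.17831002]), np.float64(0.6507306307674146), np.float64(89.99074983311603))
top0 [184.37209003 159.6345257 ] [185.7728818  159.61276278]
side0 [170.15978063 212.02081377] [171.59323476 211.12932472]
```

View pics/ov_top0.png

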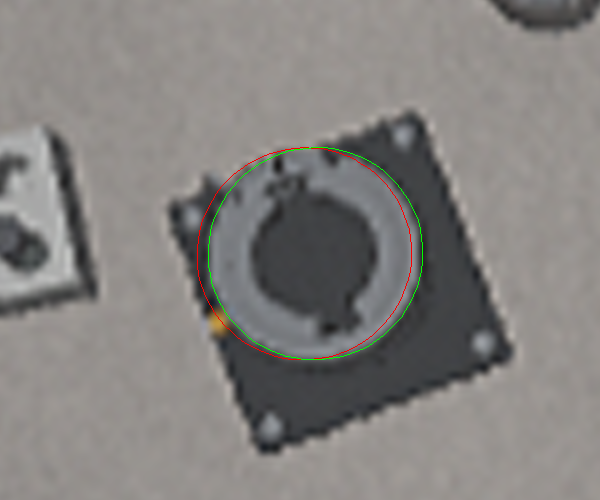

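View pics/ov_side0.png

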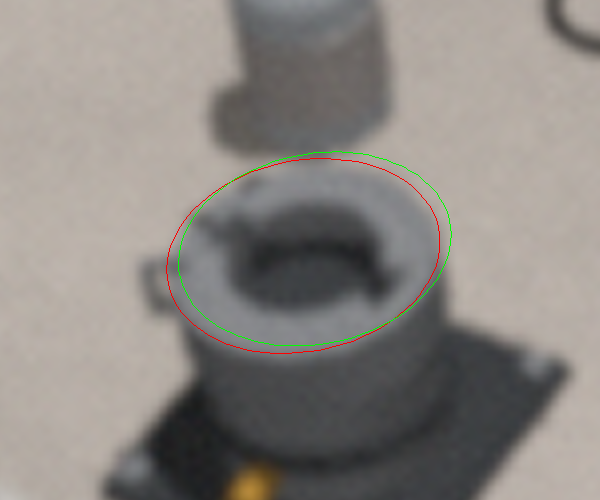

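The views disagree on the vessel's y: top 216–217, wrist 219.7, side 222. A second wrist view with the hand turned by half a turn will cancel any hand-eye bias.

```bash
python3 - <<'E'
from h import *
from ves2 import fitv
import pickle
ctrl.goto([610,214,230],[180,0,-162])
ctrl.sleep(0.2)
d=cam("wrist"); pickle.dump(d,open("w4.pkl","wb")); cv2.imwrite("pics/w4.png",d["image"])
print(ctrl.read_state()["time"],fitv(d))
E
sed -i 's/"w3.pkl"/__import__("sys").argv[1]/' ves.py; python3 ves.py w4.pkl
```

```text
11.2167 (array([620.39640278, 219.16793148,  44.35305804]), np.float64(0.7902877023062302), np.float64(89.92941300785716))
311 [620.43480175 219.19484649  44.33307415] 0.7843127611454285
214 [619.86315504 218.92636626  26.33960008] 2.6509239290780378
gap 20 84 20.04134383268656 3.595016175333427 36.50275169063514
gap -160 97 -159.50120698472412 -175.6199134492683 -143.57179886531438
[(-30.0, 76), (-27.5, 75), (-25.0, 75), (-22.5, 76), (-20.0, 73), (-17.5, 74), (-15.0, 64), (-12.5, 56), (-10.0, 70), (-7.5, 51), (-5.0, 73), (-2.5, 74), (0.0, 76), (2.5, 75), (5.0, 75), (7.5, 74), (10.0, 74), (12.5, 77), (15.0, 76), (17.5, 57), (20.0, 18), (22.5, 38), (25.0, 73), (27.5, 73), (30.0, 75), (32.5, 75), (35.0, 76), (37.5, 77), (40.0, 78), (42.5, 75), (45.0, 74), (47.5, 72), (50.0, 67), (52.5, 63), (55.0, 72), (57.5, 72), (60.0, 73), (62.5, 74), (65.0, 74), (67.5, 76)]
mark 18 [658.7489352  233.26184142] 20.163290289202124
```

View pics/w4.png

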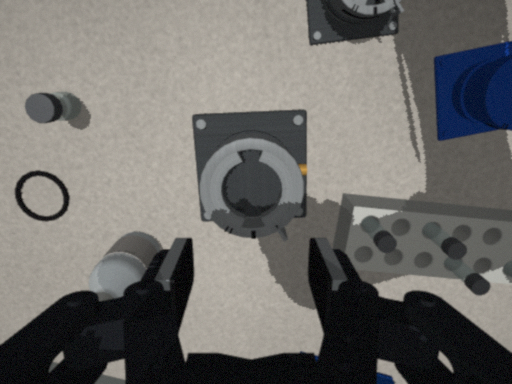

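Both wrist views agree within 1 mm. The mouth is at (620.9, 219.4), and its x direction is 20.1°, from both the mark and the gaps. Next I'll fetch the lid.

Run:
```python
from h import *
import pickle
q=[584.9,-162.1]
ctrl.goto([*q,160],[180,0,-14.7])
ctrl.movel([*q,50],rate=110)
s=ctrl.read_state(); print(s["ft_force"],s["eef_pos"])
ctrl.move_gripper(0.0)
s=ctrl.read_state(); print("grip",s["grip_width"],s["ft_force"],s["eef_pos"])
ctrl.movel([*q,90],rate=50)
s=ctrl.read_state(); print("lift",s["grip_width"],s["ft_force"],s["eef_pos"])
ctrl.movel([*q,210],rate=150)
d=cam("wrist"); pickle.dump(d,open("w5.pkl","wb")); cv2.imwrite("pics/w5.png",d["image"])
t=cam("top"); pickle.dump(t,open("t5.pkl","wb")); crop(t,150,130,330,260,4.4,"pics/t5.png")
s=ctrl.read_state(); print(s["time"],s["grip_width"],s["ft_force"])
```

```text
[1.10318282 0.13005332 1.09634586] [ 585.45966459 -162.14297936   50.71551947]
grip 0.1549288302506994 [-0.39175048  0.3676086   3.4838554 ] [ 585.16136717 -162.16486098   50.49443007]
lift 0.15382201903893086 [ 0.05502407  0.08510816 -1.87337123] [ 584.63996407 -162.04657648   89.73214022]
17.4583 0.15623090748643825 [-1.63032587 -0.70747505 -3.08133639]
```

View pics/w5.png

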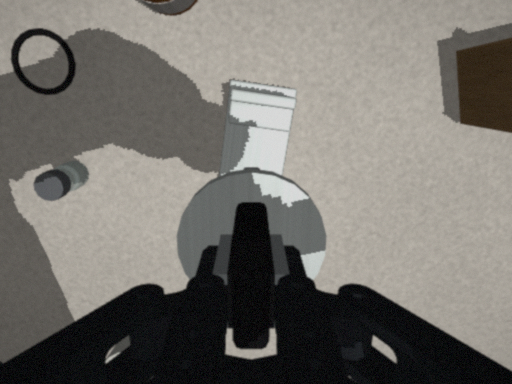

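View pics/t5.png

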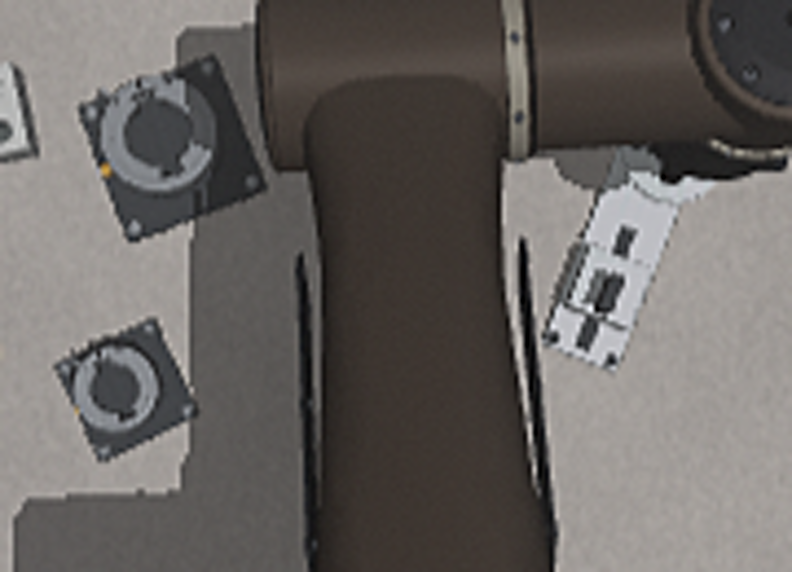

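The lid is held, with the flange disc at (251,240) and the bar between the pads, and the clamp is empty with its jaw open. Next I'll check the lid's offset and tilt in the hand from the flange rim.

```bash
cat > lid.py <<'E'
from h import *
import pickle
from scipy.optimize import least_squares
def lidfit(d,zf,c0,yaw):
    w=cloud(d); g=d["image"].max(2)
    ok=(abs(w[...,2]-zf)<5)&(np.hypot(w[...,0]-c0[0],w[...,1]-c0[1])<45)&(g>60)
    P=w[ok]; A=np.c_[P[:,:2]-c0,np.ones(len(P))]
    for _ in range(4):
        k=np.linalg.lstsq(A,P[:,2],rcond=None)[0]; r=P[:,2]-A@k; s=abs(r)<2; P=P[s];A=A[s]
    k=np.linalg.lstsq(A,P[:,2],rcond=None)[0]
    zz=k[2]
    cs,_=cv2.findContours(ok.astype(np.uint8),cv2.RETR_EXTERNAL,cv2.CHAIN_APPROX_NONE); c=np.vstack(cs)
    Q=np.array([onz(d,p,zz)[:2] for p in c[:,0,:]])
    Q=Q[np.hypot(*(Q-c0).T)>32]
    f=least_squares(lambda q:np.hypot(Q[:,0]-q[0],Q[:,1]-q[1])-35.7,c0,loss="soft_l1",f_scale=0.5)
    a=np.radians(yaw); u=np.array([np.cos(a),np.sin(a)]); v=np.array([-u[1],u[0]])
    off=f.x-c0
    return dict(n=len(Q),c=f.x,z=zz,res=np.abs(f.fun).mean(),off_toolx=off@u,off_perp=off@v,slope_x=k[:2]@u,slope_y=k[:2]@v)
E
python3 - <<'E'
from lid import *
d=pickle.load(open("w5.pkl","rb")); s=ctrl.read_state(); print(s["eef_pos"],s["eef_rot"])
print(lidfit(d,s["eef_pos"][2]-8,s["eef_pos"][:2],-14.7))
E
```

```text
[ 584.20994116 -162.02460717  208.58206607] [ 1.79976620e+02  1.31768763e-01 -1.47118730e+01]
{'n': 299, 'c': array([ 584.49644338, -161.28719706]), 'z': np.float64(200.48169280305913), 'res': np.float64(0.34729652972958264), 'off_toolx': np.float64(0.09000068440502856), 'off_perp': np.float64(0.78597523428788), 'slope_x': np.float64(-0.003462575817864225), 'slope_y': np.float64(-0.004468497404750669)}
```

Run:
```python
from lid import *
m=[620.9,219.4]; yaw=20.1
ctrl.goto([*m,205],[180,0,yaw]); ctrl.movel([*m,140],rate=90); ctrl.sleep(0.3)
d=cam("wrist"); pickle.dump(d,open("w6.pkl","wb")); cv2.imwrite("pics/w6.png",d["image"])
s=ctrl.read_state(); print(s["time"],s["eef_pos"],s["eef_rot"],s["ft_force"],s["torque"],s["grip_width"])
print(lidfit(d,s["eef_pos"][2]-8,s["eef_pos"][:2],yaw))
```

```text
20.1083 [620.99919726 219.49851044 140.3828493 ] [-1.79991203e+02 -3.36400404e-02  2.01038315e+01] [-0.47309395  0.78114118 -2.05010667] [ 0.02163799  0.01757454 -0.03010571] 0.15802334462327408
{'n': 296, 'c': array([621.42309154, 220.55476145]), 'z': np.float64(132.1293511118426), 'res': np.float64(0.32123768437513384), 'off_toolx': np.float64(0.7610675827254128), 'off_perp': np.float64(0.846243873865706), 'slope_x': np.float64(-0.002038705303779902), 'slope_y': np.float64(-0.003847298267156924)}
```

View pics/w6.png

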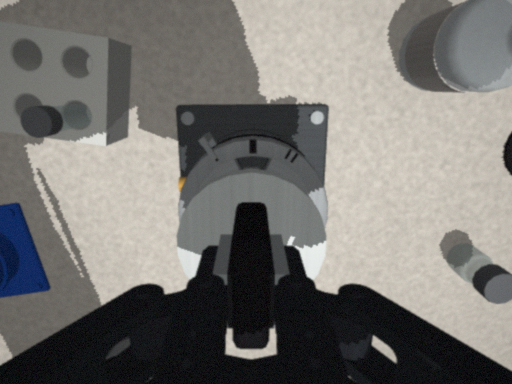

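The middle mark at (253,146) lines up with the bar at x≈251, and the lid is level. I'll lower it in small steps and watch the force.

Run:
```python
from lid import *
m=[620.9,219.1]
for z in [130,124,120,116,113,110,108,106.5]:
    ctrl.movel([*m,z],rate=40)
    s=ctrl.read_state(); print(z,round(s["time"],2),s["eef_pos"].round(2),s["ft_force"].round(1),s["torque"].round(2))
    if s["ft_force"][2]>14: break
d=cam("wrist"); pickle.dump(d,open("w7.pkl","wb")); cv2.imwrite("pics/w7.png",d["image"])
```

```text
130 20.51 [620.69 218.93 129.44] [ 0.1  0.8 -2.5] [ 0.   -0.01 -0.01]
124 20.81 [620.7  218.96 123.57] [ 0.1 -0.2 -2.1] [-0.03  0.01 -0.05]
120 21.06 [620.74 218.99 119.68] [ 0.6 -0.5 -1.9] [-0.06  0.02  0.  ]
116 21.31 [620.72 219.   115.65] [ 0.5 -0.5 -3.1] [-0.04 -0.02 -0.  ]
113 21.56 [620.76 219.01 112.72] [-0.3 -0.3 -2.4] [ 0.03 -0.01  0.01]
110 21.81 [620.76 219.   109.75] [ 0.8  0.1 -1.9] [ 0.04 -0.03 -0.06]
108 22.06 [620.82 219.04 107.85] [-0.2  0.  -2.2] [ 0.04 -0.   -0.02]
106.5 22.31 [621.08 219.19 106.63] [-0.1 -0.5 -0.8] [-0.02 -0.22 -0.04]
```

View pics/w7.png

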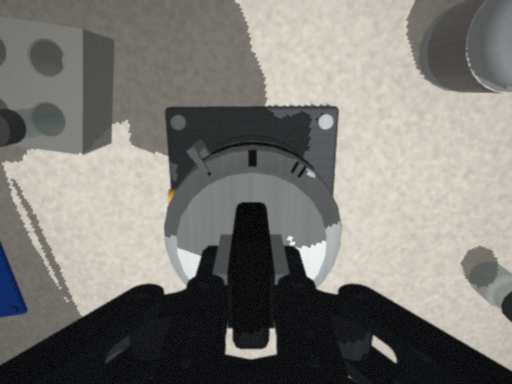

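The lid went in freely and the flange has just touched the collar. I'll seat it lightly, then turn it clockwise in steps while watching the pointer.

Run:
```python
from lid import *
m=[620.9,219.1]
for z in [105.7,105.2]:
    ctrl.movel([*m,z],rate=20); ctrl.sleep(0.15)
    s=ctrl.read_state(); print(z,s["eef_pos"].round(2),s["ft_force"].round(1),s["torque"].round(2))
    if s["ft_force"][2]>4: break
d=cam("wrist"); pickle.dump(d,open("w8a.pkl","wb"))
print(lidfit(d,98,s["eef_pos"][:2],20.1))
z0=z
for dy in (6,12,18,24):
    ctrl.movel([*m,z0],[180,0,20.1-dy],rate=20)
    s=ctrl.read_state(); print(dy,round(s["time"],2),s["eef_pos"].round(2),s["eef_rot"].round(1),s["ft_force"].round(1),s["torque"].round(3))
d=cam("wrist"); pickle.dump(d,open("w8.pkl","wb")); cv2.imwrite("pics/w8.png",d["image"])
```

```text
105.7 [621.19 219.12 106.54] [-1.  -0.6  6. ] [-0.09  0.8   0.07]
{'n': 325, 'c': array([621.66013846, 220.3551641 ]), 'z': np.float64(98.1812543441284), 'res': np.float64(0.8430073193419205), 'off_toolx': np.float64(0.8635886322962957), 'off_perp': np.float64(0.9983901532283292), 'slope_x': np.float64(-0.002596736687346632), 'slope_y': np.float64(-0.0018199791038444218)}
6 23.07 [621.17 219.22 106.53] [-1.80e+02 -1.00e-01  1.41e+01] [-1.6 -0.4  4.9] [-0.122  0.778 -0.011]
12 23.32 [621.31 219.05 106.57] [ 1.8e+02 -1.0e-01  8.1e+00] [-1.8 -0.3  5.5] [-0.361  0.487  0.057]
18 23.58 [621.33 218.89 106.59] [ 1.8e+02 -1.0e-01  2.1e+00] [-1.1 -2.2  5. ] [-0.569  0.404 -0.013]
24 23.84 [621.27 218.75 106.54] [ 1.8e+02 -1.0e-01 -3.9e+00] [-1.8 -2.3  5.8] [-0.796  0.39   0.014]
```

View pics/w8.png

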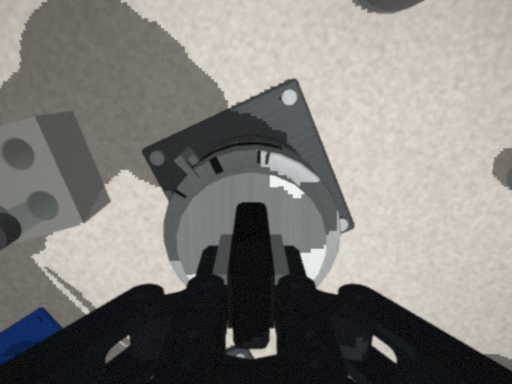

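Pointer near (188,160), still anticlockwise of the wide mark (215,165). Measuring the angle.

Run:
```python
from lid import *
d=pickle.load(open("w8.pkl","rb"))
crop(d,150,130,300,220,5,"pics/w8c.png")
c=np.array([621.3,220.])
for n,uv,z in (("ptr",(188,160),95),("ptr",(184,155),95),("mark",(215.5,165),90),("thin",(178,193),90),("dbl",(263,158),90)):
    p=onz(d,uv,z)[:2]-c; print(n,np.hypot(*p),np.degrees(np.arctan2(p[1],p[0])))
```

```text
ptr 49.29914643087187 30.958658269796665
ptr 52.15320555961334 31.03610432701942
mark 40.439850061303865 19.835044263890662
thin 41.81890094570209 52.34465413879316
dbl 40.8046409924626 -12.43276359703199
```

View pics/w8c.png

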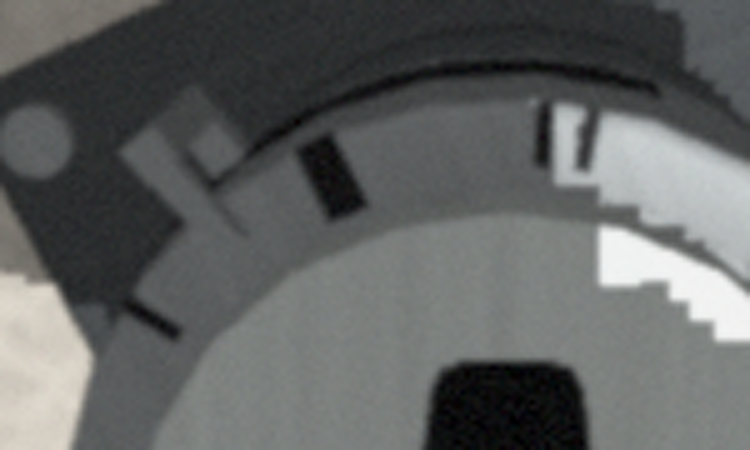

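Run:
```python
from lid import *
m=[620.9,219.1]
for dy in (30,36):
    ctrl.movel([*m,105.7],[180,0,20.1-dy],rate=20)
    s=ctrl.read_state(); print(dy,round(s["time"],2),s["eef_pos"].round(2),s["eef_rot"].round(1),s["ft_force"].round(1),s["torque"].round(3))
ctrl.sleep(0.2)
d=cam("wrist"); pickle.dump(d,open("w9.pkl","wb")); cv2.imwrite("pics/w9.png",d["image"]); crop(d,120,120,300,240,4.4,"pics/w9c.png")
d=pickle.load(open("w8.pkl","rb")); c=np.array([621.3,220.])
for uv in ((183,163),(192,172)):
    p=onz(d,uv,95)[:2]-c; print(np.hypot(*p),np.degrees(np.arctan2(p[1],p[0])))
```

```text
30 24.15 [621.3  218.78 106.57] [ 1.8e+02 -1.0e-01 -9.9e+00] [-1.4 -2.4  5.7] [-0.716  0.51   0.048]
36 24.41 [621.31 218.78 106.58] [-1.80e+02 -1.00e-01 -1.59e+01] [-1.2 -2.5  5.1] [-0.728  0.413  0.004]
49.57752870076477 34.10503811708274
43.86359923049229 33.488024241686574
```

View pics/w9c.png

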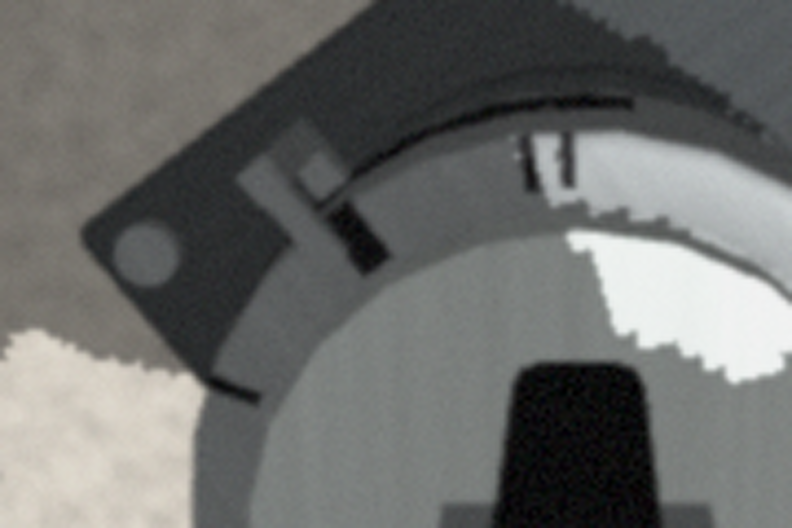

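Run:
```python
from lid import *
d=pickle.load(open("w9.pkl","rb")); s=ctrl.read_state()
f=lidfit(d,98,np.array([621.3,219.4]),-15.9); print(f)
for c in (f["c"],np.array([621.3,220.])):
  for n,q,z in (("ptr",(257,172),95),("ptr",(280,197),95),("ptr",(305,222),95),("mark",(358,237),90),("thin",(235,388),90),("dbl",(547,160),90)):
    p=onz(d,(q[0]/4.4+120-.4,q[1]/4.4+120-.4),z)[:2]-c; print(n,np.hypot(*p).round(1),np.degrees(np.arctan2(p[1],p[0])).round(1))
# predicted pointer pixel for ring values
c=np.array([621.3,220.])
for r in (0.4,0.5,0.55,0.6):
    a=np.radians(20.1)+0.55-r; print(r,[((proj(d,[c[0]+k*np.cos(a),c[1]+k*np.sin(a),95])-120)*4.4).round() for k in (44,54)])
```

```text
{'n': 322, 'c': array([621.7454361 , 219.45044233]), 'z': np.float64(98.24214484517924), 'res': np.float64(0.8489339374714997), 'off_toolx': np.float64(0.4145751589088096), 'off_perp': np.float64(0.17054379789976845), 'slope_x': np.float64(-0.0016614629200934403), 'slope_y': np.float64(-0.003581086614293144)}
ptr 52.3 23.3
ptr 48.9 23.3
ptr 45.2 23.0
mark 40.1 20.3
thin 40.9 52.4
dbl 40.9 -11.3
ptr 52.5 22.6
ptr 49.1 22.5
ptr 45.4 22.1
mark 40.4 19.3
thin 40.8 51.4
dbl 41.5 -11.9
0.4 [array([278., 262.]), array([206., 195.])]
0.5 [array([308., 235.]), array([243., 161.])]
0.55 [array([324., 222.]), array([263., 145.])]
0.6 [array([341., 211.]), array([284., 131.])]
```

The pointer is 3° short of the mark (ring ≈ 0.50). I'll add 3°, let it settle, and check once more along with the bystanders and the jaw.

Run:
```python
from lid import *
ctrl.movel([620.9,219.1,105.7],[180,0,20.1-39],rate=20); ctrl.sleep(0.5)
s=ctrl.read_state(); print(round(s["time"],2),s["eef_pos"].round(2),s["eef_rot"].round(1),s["ft_force"].round(1),s["grip_width"],s["joint_velocities"].round(2))
d=cam("wrist"); pickle.dump(d,open("w10.pkl","wb")); crop(d,120,120,300,240,4.4,"pics/w10c.png")
t=cam("side"); cv2.imwrite("pics/s10.png",t["image"])
```

```text
25.41 [621.24 218.81 106.58] [-1.80e+02 -1.00e-01 -1.89e+01] [-1.2 -2.7  6.1] 0.15780408036785173 [-0.05 -0.03  0.05 -0.03 -0.04  0.07]
```

View pics/w10c.png

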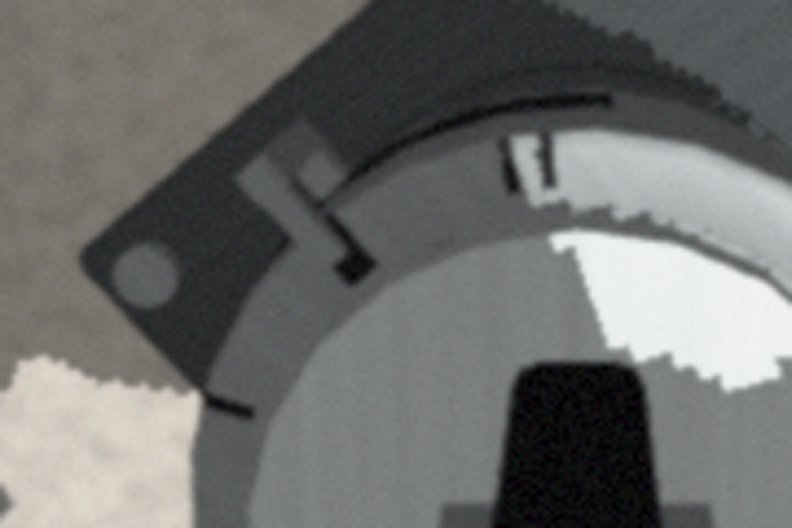

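View pics/s10.png

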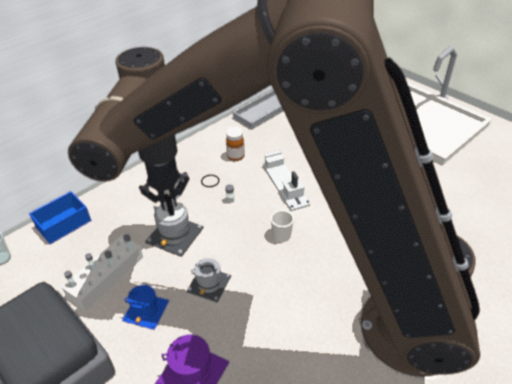

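The pointer now stands over the wide mark (crop (350,262)). In the side view the jar, seal, vial, cup and rack are where they were, and the jaw is open. The bottle and pens are hidden behind the arm, but no unexpected force was felt. I'm handing in.

Run:
```python
from h import *
print(ctrl.hand_in()); s=ctrl.read_state(); print(s["time"],s["eef_rot"],s["grip_width"])
```

```text
the job is handed in; nothing more can be done
None
the job is handed in; nothing more can be done
```

The lid is in the larger grey vessel at the vent position, still gripped, and I handed the job in at about 25.5 s of the 54 s allowed. The hand-in gives no verdict.

**What I did:** I drew the clamp's jaw open about 35 mm and lifted the lid out. I lowered it into the vessel with almost no resistance until the flange rested on the collar. I then turned it 39° clockwise.

**Last checks:**
- **Pointer:** it stood over the wide middle mark, which puts the ring at about 0.55 rad. I measured 0.50 rad from the image before the last 3° of turn, and did not measure it again after.
- **Lid:** level to within 0.005 rad. The flange's top was at 98.2 mm against an expected 98, and the hand was within 1 mm of the vessel's axis.
- **Grip and jaw:** the gripper stayed closed on the bar with the arm still, pressing down lightly with about 6 N. The jaw was still open.
- **Bystanders:** the jar, vial, seal, cup and rack looked unmoved in the last side view.

**What disagreed or went unchecked:**
- **Vessel position:** the fixed cameras differed by up to 7 mm across the worktop (top 215.7, side 222.3). I used two opposed wrist views, which agreed within about 1 mm, and the free insertion bore them out.
- **Wrist torque:** the readings were too noisy to show the spring's load, so the ring angle rests on the images alone.
- **Hidden items:** the clear bottle and the pens were behind the arm in the last picture, so I did not see them again. No unexpected force was felt.

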